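Unlock and open the workshop toolbox

TASK

Open the green toolbox. First slide the yellow safety tab on its lid gently along its slot, away from the red latch lever, until you feel it come up against its stop (how far that is differs from box to box), then swing the red latch lever up without forcing it and lift the lid well open. Leave the lid standing open by itself, let go, and do not disturb the metal pieces lying around.

Things in the scene. Friction and masses are not known exactly. Their poses are not given: they have to be found in the camera images.
- toolbox: Green steel box fixed to the bench, 240 deep (x) x 360 wide (y) x 115 mm high. Origin: centre of its underside; -x is the front (to the robot), y along the front. Lid 248 x 366 x 12 mm, at z 115.5 to 127.5. On the lid a grey lock housing 42 (x) x 120 (y) mm, centre x -105, y +25, top at z 163.5 mm. Steel cheeks at y +-17.5, x -118 to -148, to z 157.5. Keeper 22 mm off the front, z 90 to 113.
- tab_top (a point): Centre of the top of the yellow safety tab: an upright lug 22 (x) x 10 (y) x 18 mm high standing on the lock housing (its foot is 18 mm below this point). It moves only along the toolbox's y, in a slot. More than 13 N on it bends it. A hidden bolt moves with it inside the housing and blocks the latch until the tab has gone far enough.
- tab (a joint): Tab travel in m along the toolbox's +y (away from the lever); starts at 0 to 0.004. About 2 N of friction; stays where left. The latch comes free at a travel between 0.009 and 0.035, different on each box and not to be seen; 1 mm further the tab meets a firm rubber stop (15 N per mm). Pushed to 5 to 9 N against the stop it is surely free.
- latch_grip (a point): Centre of the grip barrel at the end of the red latch lever: a cylinder 18 mm in diameter, 24 mm long along the toolbox's y (its two end faces can be pinched from above). It lies 64 mm from the latch hinge; latched it is at toolbox x = -200, y = 0, z = 149.5 mm, free in front of the box.
- latch_hinge (a point): Latch hinge axis along the toolbox's y, carried by the lid; at toolbox x = -136, y = 0, z = 149.5 mm with the lid shut. The lever (14 wide x 10 mm thick) points from here to -x when latched and swings up and back; below the hinge hangs a steel hook 56 mm long that catches the keeper and swings forward as the lever rises.
- latch (a joint): Angle of the latch lever against the lid in rad: 0 latched (lever level, pointing forward), pi/2 square to the lid, limit 1.6. Free, it turns with about 1.5 N at the grip and stays where left. Blocked by the bolt it hardly gives; keep the pull under 15 N then: some 25 N up at the grip bends it. From about 0.4 rad on the hook no longer holds the lid.
- lid_hinge (a point): Lid hinge axis, along the toolbox's y at its rear edge, at toolbox x = +120, z = 115.5 mm.
- lid (a joint): Lid angle in rad: 0 shut, growing as the front edge rises, limit 1.2. Stiff hinge with a strut: 3 to 5 N upward at the latch hinge raise it and it stays where left. The raised lever can serve as its handle. Well open means 0.5 or more.
- tube: Bystander: square steel tube offcut 90 x 50 x 50 mm lying beside the box, to be left alone. Origin: centre of its underside.
- flat_bar: Bystander: flat steel bar 30 x 160 x 8 mm lying in front of the box, to be left alone. Origin: centre of its underside.
- tin: Bystander: brass-coloured tin, 70 mm in diameter and 90 mm high, beside the box, to be left alone. Origin: centre of its underside.

How it is judged:
By the outcome, as a careful person would: the job done as asked, in the order asked, and still so for the second after the job is handed in, with the robot touching nothing.
It also fails if it takes over 61 s, if anything falls off the work surface, if the arm or the gripper's body presses on something with over 40 N, if the wrist force passes 120 N, or if a joint passes its speed limit or range.

ROBOT

A 6-joint arm with a two-finger parallel gripper is mounted at the origin on the work surface. World frame = base frame: x ahead of the robot, y to its left, z up, the work surface at z = 0. Lengths are in m, angles in rad, forces in N, time in s.
With the tool pointing down it reaches from about 0.35 to 0.975 m from the base axis. Payload 4.9 kg.
Tool frame: the origin (TCP) lies midway between the tips of the shut fingers; the grasp point (between the pads) lies 19 mm behind it; z points along the fingers, y is the direction in which the jaws open and shut (so a half turn about z gives the same grasp; the last joint's range is limited). The gripper opens to 85 mm and grips with 20 to 120 N. Pads are 22 mm wide; open, the fingers measure 114 mm over their backs; the gripper's body (76 mm by 85 mm) begins 54 mm behind the grasp point. The pads swing forward as they close: fully open they stand 13 mm farther back than shut.
Start: joints at [-1.314, 0.053, 1.613, -0, 1.476, -0.119], TCP at [0.229, -0.581, 0.231] pointing down, gripper open.
Joint ranges: [-3.01, 3.01], [-1.01, 2.22], [0.06, 2.58], [-1.02, 4.17], [0.09, 2.62], [-3.14, 3.14]. Speed limits (rad/s): [2.57, 2.57, 3.14, 3.14, 3.14, 3.14].

INTERFACE

Orientations are given as a rotation vector (axis times angle).
In Python, from station import ctrl gives the robot as it stands.
- The arm moves only by the tool play_rows, never from a script. Its argument "motion" is a list that holds one entry, the list of rows, each a list of 7 numbers: the closure, from -1 (fully open) to 1 (shut), then the shift along the tool's x, y, z in cm, then the turn, a rotation vector about the tool's x, y, z in degrees. A call has 1 to 20 rows; each row is the pose to reach, as a shift and turn from the pose measured when the call began, along the tool's axes at that moment; what a row does not reach only later rows make up. A row lasts 1/8 s, in which the tool goes at most 62.5 mm and 10.7 degrees, less where a joint would pass 70% of its speed; a pose out of reach is approached as far as the arm can. A call with a gripper value outside its range is refused whole. The fingers move at their own pace and stop on an object; "newtons" is the grip in N (left out, the last holds). Time passes only in rows, so rows that repeat a pose let the fingers close. It gives the time, the measured TCP pose, the force and the opening at its end, in the units of the state.
- ctrl.get_obs(): the state, without advancing time (a new reading comes with each control period).
- ctrl.get_image(name): name is "side" or "top" or "wrist"; returns a dict with "color" (420x560x3 uint8, red, green, blue), "mtx" (3x3 intrinsics, pixels), "D" ([k1, k2, p1, p2, k3] as OpenCV has them; the pictures are not rectified), "T" (4x4, takes a point from camera to world coordinates). Camera axes: x right, y up, looking along -z (the intrinsics and any distortion apply to the point x, -y, -z); pixel columns grow to the right and rows downward; lengths in m; the calibration is good to about 2 mm. A picture is of the moment at which its call begins. There is no depth.
- ctrl.finish_job(): hands the job in, once; it reports no verdict.
The state is a dict: "t": time; "q": joint angles; "dq": joint speeds; "effort": joint torques, N m; "tool_pos": TCP position; "tool_rot": TCP orientation; "contact_force": force on the tool from outside, world axes, zero at the start; "wrist_torque": the same for the moment, N m; "opening": finger opening in m.
Only numpy, scipy, OpenCV 4.12 (cv2) and the standard library are available. Lean on these libraries where they do the work, as an engineer would, in place of code of your own. Each camera call takes 0.05 s, during which the arm holds its last target.

## Working session

There is one attempt and no reset: what is moved stays moved. The work goes in short steps, Python scripts to look and compute and a tool call to move; the robot and the scene stay as the last step left them, time stands still between calls to the robot, and variables do not carry over. Pictures are saved under pics/ and viewed, and the job is handed in when it is done.

Besides the shell and the picture viewer there is one more tool, called after "Request:" as name([rows], argument=value, ...), one row to a line, values as JSON. play_rows: Moves the arm, as the interface text tells. Its arguments: {"type":"object","properties":{"motion":{"type":"array"},"newtons":{"type":"number"}},"required":["motion"]}

```bash
mkdir -p pics
cat > h.py <<'E'
import numpy as np,cv2
from station import ctrl
def snap(n,fn):
    d=ctrl.get_image(n); cv2.imwrite('pics/'+fn,d['color'][:,:,::-1]); 
    np.savez('pics/'+fn+'.npz',mtx=d['mtx'],D=d['D'],T=d['T'],color=d['color']); return d
def load(fn): return np.load('pics/'+fn+'.npz')
def proj(d,P):
    P=np.atleast_2d(P); T=d['T']; c=(P-T[:3,3])@T[:3,:3]; c=c*[1,-1,-1]
    return cv2.projectPoints(c,np.zeros(3),np.zeros(3),d['mtx'],d['D'])[0][:,0]
def ray(d,uv):
    p=cv2.undistortPoints(np.array(uv,float).reshape(-1,1,2),d['mtx'],d['D'])[:,0]
    v=np.c_[p[:,0],-p[:,1],-np.ones(len(p))]@d['T'][:3,:3].T
    return d['T'][:3,3],v
def atz(d,uv,z):
    o,v=ray(d,uv); return o+v*((z-o[2])/v[:,2])[:,None]
E
python3 - <<'E'
from h import *
for n in ['side','top','wrist']:
    d=snap(n,n+'0.png'); print(n,d['T'].round(3).tolist(),d['mtx'].round(1).tolist())
o=ctrl.get_obs();print(o)
E
```

```text
side [[0.995, 0.077, -0.066, 0.514], [-0.099, 0.62, -0.779, -0.779], [-0.019, 0.781, 0.624, 0.766], [0.0, 0.0, 0.0, 1.0]] [[457.9, 0.0, 283.3], [0.0, 457.9, 211.9], [0.0, 0.0, 1.0]]
top [[-0.015, 0.988, -0.153, 0.436], [-1.0, -0.012, 0.015, 0.055], [0.013, 0.153, 0.988, 1.208], [0.0, 0.0, 0.0, 1.0]] [[496.4, 0.0, 280.8], [0.0, 496.4, 209.5], [0.0, 0.0, 1.0]]
wrist [[0.366, 0.885, 0.287, 0.303], [-0.931, 0.349, 0.111, -0.551], [-0.002, -0.307, 0.952, 0.373], [0.0, 0.0, 0.0, 1.0]] [[318.3, 0.0, 284.1], [0.0, 318.3, 206.5], [0.0, 0.0, 1.0]]
{'t': 0.15, 'q': array([-1.31400773e+00,  5.32300883e-02,  1.61393783e+00, -1.75547354e-05,
        1.47600248e+00, -1.18984940e-01]), 'dq': array([-0.00101182, -0.00051281, -0.00510627,  0.00187185,  0.00133739,
        0.00172566]), 'effort': array([ 5.15448628e-04, -3.94242454e+01, -3.70722163e+01, -1.50681244e-04,
        4.64560391e-03,  2.30014604e-05]), 'tool_pos': array([ 0.22925448, -0.58093038,  0.23035437]), 'tool_rot': array([-3.08475861e+00, -5.86505770e-01,  1.97909846e-04]), 'contact_force': array([-0.32197291,  0.9136655 , -0.06920497]), 'wrist_torque': array([-0.02334582,  0.00756487, -0.02755883]), 'opening': 0.08597137138687622}
```

```bash
ls pics
```

```text
side0.png
side0.png.npz
top0.png
top0.png.npz
wrist0.png
wrist0.png.npz
```

View pics/side0.png

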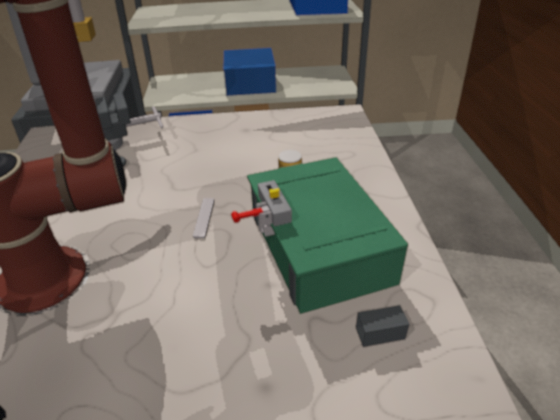

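View pics/top0.png

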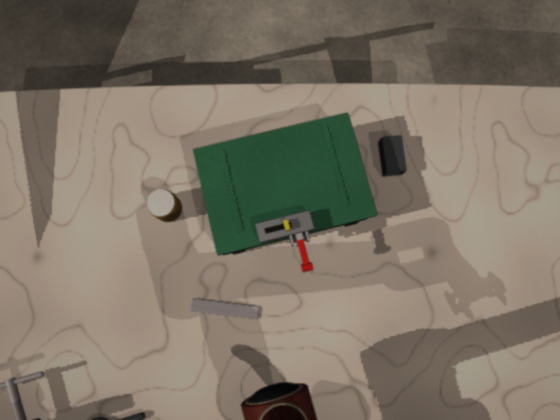

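Run:
```python
from h import *
a=load('top0.png')['color'][:,:,::-1][90:290,170:410]; b=load('side0.png')['color'][:,:,::-1][150:310,220:410]
cv2.imwrite('pics/top0z.png',cv2.resize(a,None,fx=3,fy=3,interpolation=2)); cv2.imwrite('pics/side0z.png',cv2.resize(b,None,fx=4,fy=3.7,interpolation=2)[:600])
for n in ['top0.png','side0.png']:
    c=load(n)['color']; h=cv2.cvtColor(c,cv2.COLOR_RGB2HSV)
    def blob(m):
        k,l,s,ce=cv2.connectedComponentsWithStats(m.astype(np.uint8)); i=1+np.argmax(s[1:,4]); return s[i],ce[i],l==i
    g=(h[...,0]>60)&(h[...,0]<90)&(h[...,1]>120); s,ce,m=blob(g); 
    ct=max(cv2.findContours(m.astype(np.uint8),0,2)[0],key=cv2.contourArea); hu=cv2.convexHull(ct)
    print(n,s,cv2.approxPolyDP(hu,4,True)[:,0].tolist())
    y=(h[...,0]>22)&(h[...,0]<33)&(h[...,1]>180); s,ce,m=blob(y); print('y',s,ce)
    r=((h[...,0]<5)|(h[...,0]>175))&(h[...,1]>200)&(h[...,2]>130); s,ce,m=blob(r); print('r',s,ce)
```

```text
top0.png [  195   114   181   139 15425] [[345, 114], [375, 213], [218, 252], [195, 151]]
y [283 220   7  10  49] [286.30612245 224.7755102 ]
r [298 240  14  31 166] [304.08433735 256.56626506]
side0.png [273 237  10  21  45] [[281, 257], [273, 237]]
y [270 189   8   9  61] [273.55737705 193.1147541 ]
r [232 210  29  10 109] [244.77981651 214.03669725]
```

View pics/top0z.png

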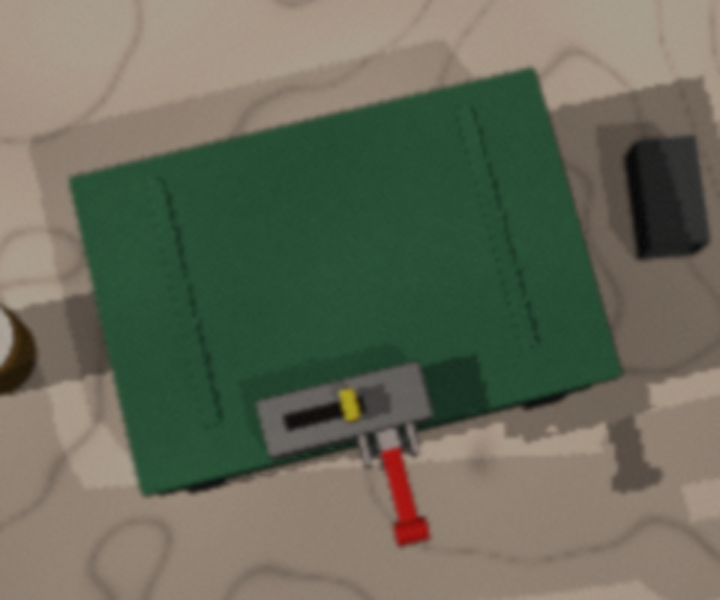

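View pics/side0z.png

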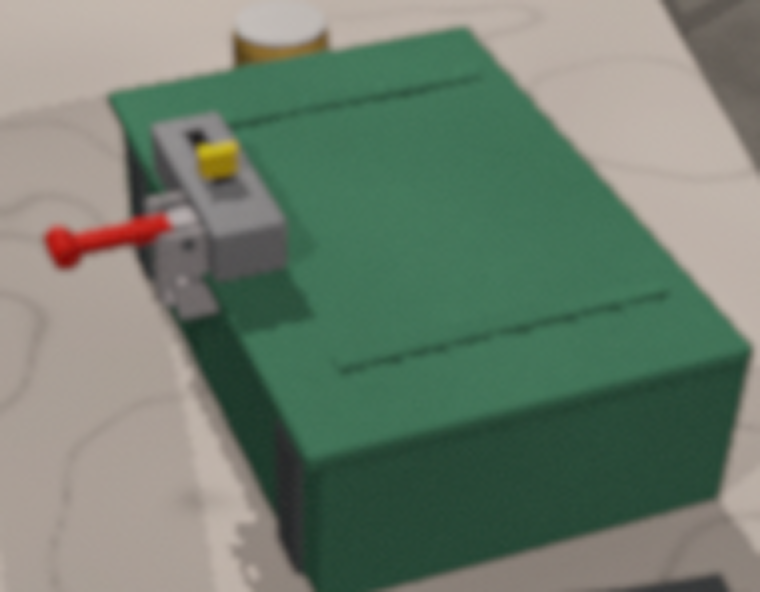

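```bash
cat > fit.py <<'E'
from h import *
from scipy.optimize import least_squares
t=load('top0.png'); s=load('side0.png')
ct=np.array([(71,177),(535,70),(621,374),(142,495),(411,531),(258,402),(418,363),(432,417),(270,457)])/3+[170,90]-.33
cs=np.array([(110,93),(468,28),(750,348),(315,462),(63,247)])/[4,3.7]+[220,150]-.37
L=np.array([(-124,183),(124,183),(124,-183),(-124,-183)])/1e3; L=np.c_[L,[.1275]*4]
grip=np.array([[-.2,0,.1495]])
H=np.array([(-.126,.085),(-.084,.085),(-.084,-.035),(-.126,-.035)]);H=np.c_[H,[.1635]*4]
# top view order: image left = +y ; up = +x
Lt=L[[1,2,3,0]]; Ht=H[[0,1,2,3]]
Ht=np.array([H[1],H[2],H[3],H[0]])
def W(p,P):
    c,n=np.cos(p[2]),np.sin(p[2]); R=np.array([[c,-n,0],[n,c,0],[0,0,1]]); return P@R.T+[p[0],p[1],0]
def res(p,full=False):
    a=proj(t,W(p,np.r_[Lt,grip,Ht]))-ct
    b=proj(s,W(p,np.r_[L[[0,1,2,3]],grip]))-cs
    return (a,b) if full else np.r_[a.ravel(),b.ravel()]
if __name__=='__main__':
    r=least_squares(res,[.6,.05,.2],loss='soft_l1'); print(r.x); a,b=res(r.x,True); print(a.round(1));print(b.round(1))
    p=r.x
    for d,uv,n in((t,(349/3+170-.33,402/3+90-.33),'t'),(s,(218/4+220-.37,150+158/3.7-.37),'s')):
        for v in np.arange(-.02,.04,.01):print(n,v,(proj(d,W(p,np.array([[-.105,.025+v,.1725]])))-uv).round(1))
E
python3 fit.py
```

```text
[0.66857549 0.0310301  0.2312376 ]
[[-1.5 -1.3]
 [ 0.  -2.6]
 [ 0.9 -0.1]
 [-0.7 -0.3]
 [ 0.4  1. ]
 [-0.6  0.2]
 [ 0.8 -0.3]
 [ 1.1  0.7]
 [ 0.1  1.1]]
[[-0.3 -1.1]
 [ 0.9 -1.9]
 [ 3.6 -0.2]
 [-0.6 -0.5]
 [-0.8  0.5]]
t -0.02 [[8.2 0.2]]
t -0.01 [[3.6 1.3]]
t 0.0 [[-1.   2.5]]
t 0.009999999999999998 [[-5.6  3.6]]
t 0.02 [[-10.2   4.8]]
t 0.030000000000000002 [[-14.9   5.9]]
s -0.02 [[1.6 5.4]]
s -0.01 [[0.2 2.8]]
s 0.0 [[-1.2  0.2]]
s 0.009999999999999998 [[-2.6 -2.3]]
s 0.02 [[-4.  -4.8]]
s 0.030000000000000002 [[-5.3 -7.2]]
```

```bash
sed -i 's/(-124,183),(124,183),(124,-183),(-124,-183)/(-128,183),(120,183),(120,-183),(-128,-183)/' fit.py
cat >> fit.py <<'E'
    print('yaw deg',np.degrees(p[2])); print('grip',W(p,grip))
    def f(q): 
        P=W(p,np.array([[q[0],q[1],.1725]])); return np.r_[(proj(t,P)-(349/3+170-.33,402/3+90-.33)).ravel(),(proj(s,P)-(218/4+220-.37,150+158/3.7-.37)).ravel()]
    q=least_squares(f,[-.1,.02]); print('tab local',q.x,q.fun.round(1), W(p,np.array([[*q.x,.1815]])))
E
python3 fit.py
```

```text
[0.67024079 0.0314151  0.23088623]
[[-1.3 -0.3]
 [ 0.3 -1.6]
 [ 1.2  0.9]
 [-0.5  0.7]
 [ 0.2  0.2]
 [-0.8 -0.6]
 [ 0.6 -1. ]
 [ 0.9 -0. ]
 [-0.1  0.3]]
[[-1.1 -0.9]
 [ 0.2 -1.7]
 [ 2.7  0.1]
 [-1.8 -0.2]
 [-0.   0.3]]
t -0.02 [[ 8.  -0.6]]
t -0.01 [[3.4 0.6]]
t 0.0 [[-1.2  1.7]]
t 0.009999999999999998 [[-5.8  2.8]]
t 0.02 [[-10.5   4. ]]
t 0.030000000000000002 [[-15.1   5.1]]
s -0.02 [[2.4 5.2]]
s -0.01 [[0.9 2.6]]
s 0.0 [[-0.5  0.1]]
s 0.009999999999999998 [[-1.9 -2.4]]
s 0.02 [[-3.3 -4.9]]
s 0.030000000000000002 [[-4.6 -7.3]]
yaw deg 13.228806596680181
grip [[ 0.475548   -0.01435297  0.1495    ]]
tab local [-0.10318522  0.02259824] [-0.3  0.6  0.6  0.5] [[0.56462231 0.02980073 0.1815    ]]
```

```bash
cat > rel.py <<'E'
from h import *
from scipy.spatial.transform import Rotation as R
p=[0.67024,0.03142,0.23089]
def W(P):
    c,n=np.cos(p[2]),np.sin(p[2]); return np.array([[c,-n,0],[n,c,0],[0,0,1]])@np.array(P,float)+[p[0],p[1],0]
def Linv(X):
    c,n=np.cos(p[2]),np.sin(p[2]); return np.array([[c,n,0],[-n,c,0],[0,0,1]])@(np.array(X)-[p[0],p[1],0])
def rt(pitch=0): # tool x along box x, y=-box y, z down; pitch about box y
    return R.from_euler('z',p[2])*R.from_euler('y',pitch)*R.from_matrix(np.diag([1.,-1,-1]))
def rel(P,pitch=0,o=None):
    o=o or ctrl.get_obs(); r=R.from_rotvec(o['tool_rot'])
    d=r.inv().apply(W(P)-o['tool_pos'])*100; a=(r.inv()*rt(pitch)).as_rotvec(degrees=True); return d.round(3),a.round(2)
def st():
    o=ctrl.get_obs(); c,n=np.cos(p[2]),np.sin(p[2]); f=o['contact_force']
    print('t',round(o['t'],2),'local mm',(Linv(o['tool_pos'])*1e3).round(2),'F local',(np.array([[c,n,0],[-n,c,0],[0,0,1]])@f).round(2),'open',o['opening'],'q',o['q'].round(2)); return o
E
python3 -c "
from rel import *
st();print(rel([-.104,-.02,.25]))"
```

```text
t 0.15 local mm [-569.42 -495.18  230.35] F local [-0.1   0.96 -0.07] open 0.08597137138687622 q [-1.31  0.05  1.61 -0.    1.48 -0.12]
(array([ 52.915, -40.304,  -1.892]), array([-0.09, -0.  ,  8.3 ]))
```

Request:
play_rows([
  [[1,4,-3,-1.9,0,0,1],[1,8.5,-6.5,-1.9,0,0,2],[1,13,-10,-1.9,0,0,3],[1,17.5,-13.4,-1.9,0,0,4],[1,22,-16.8,-1.9,0,0,5],[1,26.5,-20.2,-1.9,0,0,6],[1,31,-23.6,-1.9,0,0,7],[1,35.5,-27,-1.9,0,0,8],[1,40,-30.5,-1.9,0,0,8.3],[1,44.5,-33.9,-1.9,0,0,8.3],[1,48.5,-37,-1.9,0,0,8.3],[1,51.5,-39.3,-1.9,0,0,8.3],[1,52.9,-40.3,-1.9,0,0,8.3],[1,52.9,-40.3,-1.9,0,0,8.3],[1,52.9,-40.3,-1.9,0,0,8.3]],
], newtons=20)

```text
t: 2.02
tool_pos: [0.573, -0.013, 0.2499]
tool_rot: [-3.12, -0.36, 0.001]
contact_force: [-0.1, -0.1, 0.6]
opening: -0.0002
```

```bash
python3 -c "
from rel import *
st();snap('wrist','w1.png');print(rel([-.104,-.016,.172]))
d=load('w1.png.npz'[:-4]);print(proj(d,np.array([W(x) for x in [[-.105,.022,.1815],[-.2,.012,.1495],[-.2,-.012,.1495],[-.126,-.035,.1635],[-.084,.085,.1635]]])))"
```

```text
t 2.02 local mm [-104.81  -20.94  249.93] F local [-0.11 -0.1   0.64] open -0.0002327658475243418 q [-0.15 -0.08  1.71  0.    1.51  1.19]
(array([ 0.086, -0.497,  7.805]), array([-0.07,  0.02, -0.09]))
[[224.85804269 221.58815223]
 [248.78346808 307.52080305]
 [275.35325933 307.57204535]
 [303.178343   238.49790079]
 [144.33340552 186.93856209]]
```

View pics/w1.png

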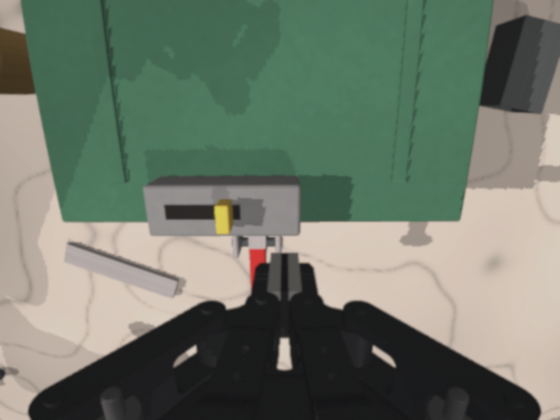

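Request:
play_rows([
  [[1,0.1,-0.1,2,0,0,0],[1,0.1,-0.3,4,0,0,0],[1,0.1,-0.5,6,0,0,0],[1,0.1,-0.5,7.2,0,0,0],[1,0.1,-0.5,7.8,0,0,0],[1,0.1,-0.5,7.8,0,0,0]],
])

```text
t: 2.82
tool_pos: [0.5728, -0.0079, 0.1718]
tool_rot: [-3.12, -0.359, 0.001]
contact_force: [0.0, -0.5, -0.2]
opening: -0.0
```

```bash
python3 -c "
from rel import *
st();snap('side','s1.png');st();print(rel([-.104,0,.172]))
c=load('s1.png')['color'][:,:,::-1][150:260,200:340];cv2.imwrite('pics/s1z.png',cv2.resize(c,None,fx=5,fy=5,interpolation=2))"
```

```text
t 2.83 local mm [-103.87  -15.94  171.77] F local [-0.09 -0.52 -0.19] open -1.4629387620349208e-05 q [-0.14 -0.03  1.79  0.    1.38  1.2 ]
t 2.88 local mm [-103.55  -16.13  172.46] F local [ 0.77 -0.79 -0.7 ] open -4.3155726027604636e-05 q [-0.14 -0.03  1.79  0.    1.38  1.2 ]
(array([-0.048, -1.613,  0.048]), array([-0.06, -0.02, -0.09]))
```

View pics/s1z.png

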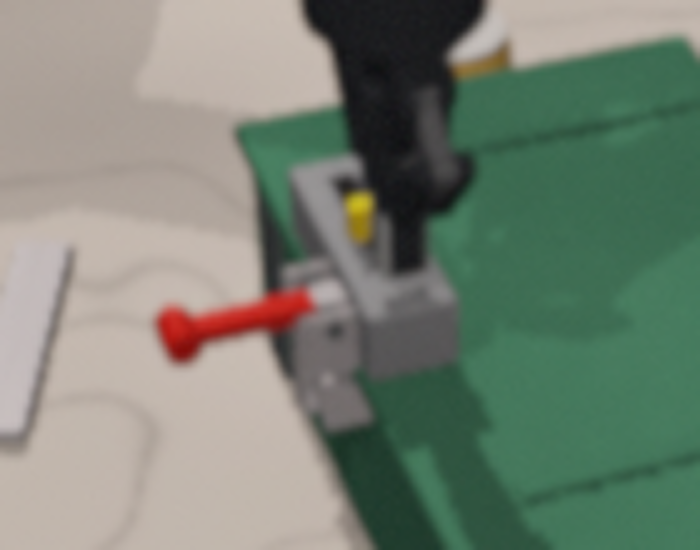

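Request:
play_rows([
  [[1,0,-0.4,0,0,0,0],[1,0,-0.8,0,0,0,0],[1,0,-1.2,0,0,0,0],[1,0,-1.4,0,0,0,0],[1,0,-1.4,0,0,0,0]],
])

```text
t: 3.5
tool_pos: [0.5699, 0.0059, 0.1725]
tool_rot: [-3.12, -0.36, -0.0]
contact_force: [0.3, -0.7, 0.3]
opening: 0.0002
```

```bash
python3 -c "
from rel import *
st();snap('top','t1.png');snap('side','s2.png');st()
c=load('t1.png')['color'][:,:,::-1][180:290,230:350];a=cv2.resize(c,None,fx=4,fy=4,interpolation=2)
c=load('s2.png')['color'][:,:,::-1][160:270,220:290];b=cv2.resize(c,None,fx=4,fy=4,interpolation=2)
cv2.imwrite('pics/c2.png',np.hstack([a,b]))"
```

```text
t 3.5 local mm [-103.51   -1.87  172.47] F local [ 0.14 -0.73  0.31] open 0.00023144897725926153 q [-0.12 -0.03  1.8   0.    1.38  1.22]
t 3.6 local mm [-103.54   -2.09  172.44] F local [-1.54 -0.52  0.86] open 0.0002741380112367658 q [-0.12 -0.03  1.8   0.    1.38  1.22]
```

View pics/c2.png

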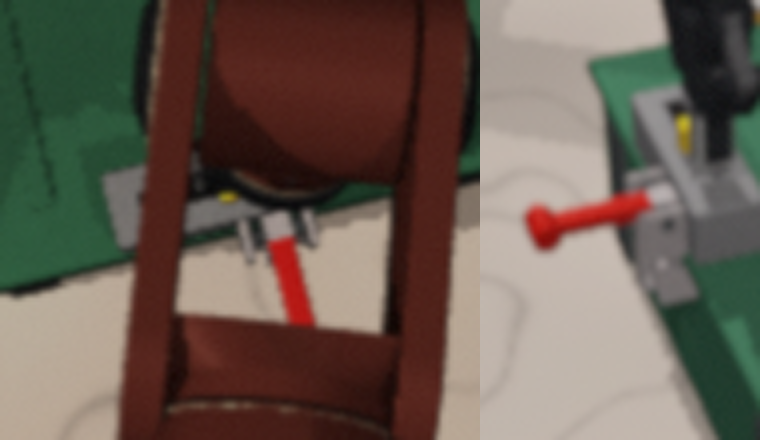

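Request:
play_rows([
  [[1,0,-0.1,0,0,0,0],[1,0,-0.2,0,0,0,0]],
])

```text
t: 3.85
tool_pos: [0.5695, 0.0076, 0.1724]
tool_rot: [-3.12, -0.359, -0.0]
contact_force: [-0.2, 0.5, 0.7]
opening: -0.0004
```

Request:
play_rows([
  [[1,0,-0.1,0,0,0,0],[1,0,-0.2,0,0,0,0]],
])

```text
t: 4.1
tool_pos: [0.569, 0.0096, 0.1724]
tool_rot: [-3.12, -0.359, -0.0]
contact_force: [0.2, 0.7, 0.7]
opening: -0.0
```

Request:
play_rows([
  [[1,0,-0.1,0,0,0,0],[1,0,-0.2,0,0,0,0]],
])

```text
t: 4.35
tool_pos: [0.5685, 0.0116, 0.1724]
tool_rot: [-3.12, -0.359, -0.0]
contact_force: [0.5, 0.1, -0.2]
opening: -0.0
```

```bash
python3 -c "
from rel import *
st()"
```

```text
t 4.35 local mm [-103.54    4.02  172.43] F local [ 0.49 -0.05 -0.17] open -1.0721005577865375e-05 q [-0.11 -0.04  1.8   0.    1.38  1.23]
```

Request:
play_rows([
  [[1,0,-0.1,0,0,0,0],[1,0,-0.2,0,0,0,0]],
])

```text
t: 4.6
tool_pos: [0.5681, 0.0134, 0.1724]
tool_rot: [-3.121, -0.359, -0.0]
contact_force: [0.2, -1.4, -0.4]
opening: -0.0004
```

Request:
play_rows([
  [[1,0,-0.1,0,0,0,0],[1,0,-0.2,0,0,0,0]],
])

```text
t: 4.85
tool_pos: [0.5677, 0.0151, 0.1725]
tool_rot: [3.121, 0.359, 0.0]
contact_force: [0.2, -2.2, -0.3]
opening: -0.0
```

Request:
play_rows([
  [[1,0,-0.1,0,0,0,0],[1,0,-0.1,0,0,0,0]],
])

```text
t: 5.1
tool_pos: [0.5675, 0.0161, 0.1724]
tool_rot: [3.121, 0.359, 0.0]
contact_force: [1.6, -2.0, -0.1]
opening: -0.0003
```

```bash
python3 -c "
from rel import *
st();snap('side','s3.png');st()
c=load('s3.png')['color'][:,:,::-1][160:270,220:300];b=cv2.resize(c,None,fx=5,fy=5,interpolation=2)
cv2.imwrite('pics/c3.png',b)"
```

```text
t 5.1 local mm [-103.55    8.6   172.44] F local [ 1.08 -2.27 -0.15] open -0.00028917953703449026 q [-0.1  -0.04  1.81 -0.    1.38  1.24]
t 5.15 local mm [-103.54    8.58  172.46] F local [ 0.42 -1.21 -0.39] open -0.00011559836848413225 q [-0.1  -0.04  1.81 -0.    1.38  1.24]
```

View pics/c3.png

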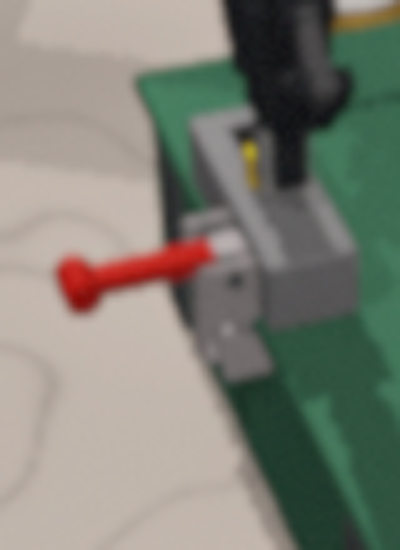

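Request:
play_rows([
  [[1,0,-0.1,0,0,0,0],[1,0,-0.2,0,0,0,0]],
])

```text
t: 5.4
tool_pos: [0.567, 0.018, 0.1725]
tool_rot: [3.121, 0.359, 0.0]
contact_force: [1.5, -2.2, 0.2]
opening: -0.0004
```

Request:
play_rows([
  [[1,0,-0.04,0,0,0,0],[1,0,-0.07,0,0,0,0]],
])

```text
t: 5.65
tool_pos: [0.5669, 0.0188, 0.1724]
tool_rot: [3.121, 0.359, 0.0]
contact_force: [0.4, -1.5, -0.3]
opening: -0.0001
```

Request:
play_rows([
  [[1,0,-0.04,0,0,0,0],[1,0,-0.07,0,0,0,0]],
])

```text
t: 5.9
tool_pos: [0.5667, 0.0195, 0.1724]
tool_rot: [3.121, 0.359, 0.0]
contact_force: [0.3, -1.4, 0.3]
opening: -0.0003
```

Request:
play_rows([
  [[1,0,-0.04,0,0,0,0],[1,0,-0.07,0,0,0,0]],
])

```text
t: 6.15
tool_pos: [0.5665, 0.0202, 0.1724]
tool_rot: [3.121, 0.359, 0.0]
contact_force: [-0.1, -2.0, -1.1]
opening: 0.0003
```

Request:
play_rows([
  [[1,0,-0.04,0,0,0,0],[1,0,-0.08,0,0,0,0]],
])

```text
t: 6.4
tool_pos: [0.5663, 0.021, 0.1725]
tool_rot: [3.121, 0.359, 0.0]
contact_force: [0.4, -2.0, 0.5]
opening: 0.0002
```

Request:
play_rows([
  [[1,0,-0.04,0,0,0,0],[1,0,-0.08,0,0,0,0]],
])

```text
t: 6.65
tool_pos: [0.5661, 0.0218, 0.1725]
tool_rot: [3.121, 0.359, 0.0]
contact_force: [0.3, -2.3, 0.2]
opening: 0.0
```

Request:
play_rows([
  [[1,0,-0.04,0,0,0,0],[1,0,-0.08,0,0,0,0]],
])

```text
t: 6.9
tool_pos: [0.5659, 0.0226, 0.1724]
tool_rot: [3.121, 0.359, 0.0]
contact_force: [0.6, -2.5, -0.3]
opening: -0.0003
```

Request:
play_rows([
  [[1,0,-0.04,0,0,0,0],[1,0,-0.08,0,0,0,0]],
])

```text
t: 7.15
tool_pos: [0.5657, 0.0234, 0.1724]
tool_rot: [3.121, 0.359, 0.0]
contact_force: [0.1, -1.6, -0.7]
opening: 0.0002
```

Request:
play_rows([
  [[1,0,-0.04,0,0,0,0],[1,0,-0.08,0,0,0,0]],
])

```text
t: 7.4
tool_pos: [0.5655, 0.0242, 0.1724]
tool_rot: [3.121, 0.359, 0.0]
contact_force: [0.0, -1.8, -0.3]
opening: -0.0002
```

Request:
play_rows([
  [[1,0,-0.04,0,0,0,0],[1,0,-0.08,0,0,0,0]],
])

```text
t: 7.65
tool_pos: [0.5654, 0.025, 0.1724]
tool_rot: [3.121, 0.359, 0.0]
contact_force: [-0.7, -2.0, 0.4]
opening: -0.0003
```

Request:
play_rows([
  [[1,0,-0.04,0,0,0,0],[1,0,-0.08,0,0,0,0]],
])

```text
t: 7.9
tool_pos: [0.5652, 0.0258, 0.1725]
tool_rot: [3.121, 0.359, 0.0]
contact_force: [-0.2, -2.4, -1.0]
opening: -0.0001
```

Request:
play_rows([
  [[1,0,-0.04,0,0,0,0],[1,0,-0.08,0,0,0,0]],
])

```text
t: 8.15
tool_pos: [0.565, 0.0266, 0.1724]
tool_rot: [3.121, 0.359, 0.0]
contact_force: [0.3, -1.7, -0.6]
opening: -0.0001
```

Request:
play_rows([
  [[1,0,-0.04,0,0,0,0],[1,0,-0.08,0,0,0,0]],
])

```text
t: 8.4
tool_pos: [0.5648, 0.0275, 0.1724]
tool_rot: [3.121, 0.359, 0.0]
contact_force: [-0.5, -3.0, 0.5]
opening: 0.0
```

Request:
play_rows([
  [[1,0,-0.03,0,0,0,0],[1,0,-0.06,0,0,0,0]],
])

```text
t: 8.65
tool_pos: [0.5647, 0.028, 0.1725]
tool_rot: [3.121, 0.359, 0.0]
contact_force: [-0.4, -2.0, -0.5]
opening: -0.0003
```

Request:
play_rows([
  [[1,0,-0.04,0,0,0,0],[1,0,-0.08,0,0,0,0]],
])

```text
t: 8.9
tool_pos: [0.5645, 0.0289, 0.1724]
tool_rot: [3.121, 0.359, 0.0]
contact_force: [0.6, -2.6, 0.1]
opening: 0.0001
```

Request:
play_rows([
  [[1,0,-0.04,0,0,0,0],[1,0,-0.08,0,0,0,0]],
])

```text
t: 9.15
tool_pos: [0.5643, 0.0297, 0.1724]
tool_rot: [3.121, 0.359, 0.0]
contact_force: [0.5, -2.6, 0.1]
opening: -0.0001
```

Request:
play_rows([
  [[1,0,-0.04,0,0,0,0],[1,0,-0.08,0,0,0,0]],
])

```text
t: 9.4
tool_pos: [0.5641, 0.0305, 0.1724]
tool_rot: [3.121, 0.359, 0.0]
contact_force: [1.5, -1.6, -0.5]
opening: -0.0001
```

Request:
play_rows([
  [[1,0,-0.04,0,0,0,0],[1,0,-0.08,0,0,0,0]],
])

```text
t: 9.65
tool_pos: [0.5639, 0.0313, 0.1724]
tool_rot: [3.121, 0.359, 0.0]
contact_force: [0.7, -2.1, -0.6]
opening: 0.0001
```

Request:
play_rows([
  [[1,0,-0.04,0,0,0,0],[1,0,-0.08,0,0,0,0]],
])

```text
t: 9.9
tool_pos: [0.5637, 0.0321, 0.1725]
tool_rot: [3.121, 0.359, 0.0]
contact_force: [1.0, -2.0, -0.7]
opening: 0.0
```

Request:
play_rows([
  [[1,0,-0.04,0,0,0,0],[1,0,-0.08,0,0,0,0]],
])

```text
t: 10.15
tool_pos: [0.5635, 0.0329, 0.1724]
tool_rot: [3.121, 0.359, 0.0]
contact_force: [1.3, -1.8, 0.7]
opening: -0.0
```

Request:
play_rows([
  [[1,0,-0.04,0,0,0,0],[1,0,-0.08,0,0,0,0]],
])

```text
t: 10.4
tool_pos: [0.5633, 0.0337, 0.1724]
tool_rot: [3.121, 0.359, 0.0]
contact_force: [-0.6, -2.1, 0.0]
opening: 0.0002
```

Request:
play_rows([
  [[1,0,-0.04,0,0,0,0],[1,0,-0.08,0,0,0,0]],
])

```text
t: 10.65
tool_pos: [0.5631, 0.0345, 0.1724]
tool_rot: [3.121, 0.359, 0.0]
contact_force: [0.3, -1.6, -0.2]
opening: -0.0002
```

Request:
play_rows([
  [[1,0,-0.04,0,0,0,0],[1,0,-0.08,0,0,0,0]],
])

```text
t: 10.9
tool_pos: [0.5629, 0.0353, 0.1724]
tool_rot: [3.121, 0.359, 0.0]
contact_force: [1.2, -1.9, 0.2]
opening: 0.0
```

Request:
play_rows([
  [[1,0,-0.04,0,0,0,0],[1,0,-0.08,0,0,0,0]],
])

```text
t: 11.15
tool_pos: [0.5628, 0.0361, 0.1724]
tool_rot: [3.121, 0.359, 0.0]
contact_force: [-0.1, -1.5, -0.6]
opening: 0.0
```

Request:
play_rows([
  [[1,0,-0.04,0,0,0,0],[1,0,-0.08,0,0,0,0]],
])

```text
t: 11.4
tool_pos: [0.5626, 0.0369, 0.1724]
tool_rot: [3.121, 0.359, 0.0]
contact_force: [0.4, -1.6, -0.4]
opening: 0.0002
```

Request:
play_rows([
  [[1,0,-0.04,0,0,0,0],[1,0,-0.08,0,0,0,0]],
])

```text
t: 11.65
tool_pos: [0.5624, 0.0377, 0.1724]
tool_rot: [3.121, 0.359, 0.0]
contact_force: [1.1, -2.3, -0.1]
opening: 0.0002
```

Request:
play_rows([
  [[1,0,-0.04,0,0,0,0],[1,0,-0.08,0,0,0,0]],
])

```text
t: 11.9
tool_pos: [0.5622, 0.0385, 0.1725]
tool_rot: [3.121, 0.359, 0.0]
contact_force: [0.5, -1.7, -0.3]
opening: 0.0
```

Request:
play_rows([
  [[1,0,-0.04,0,0,0,0],[1,0,-0.08,0,0,0,0]],
])

```text
t: 12.15
tool_pos: [0.562, 0.0393, 0.1724]
tool_rot: [3.121, 0.359, 0.0]
contact_force: [0.2, -1.9, -0.7]
opening: -0.0005
```

```bash
python3 -c "
from rel import *
snap('side','s4.png');st()
c=load('s4.png')['color'][:,:,::-1][160:270,220:300];b=cv2.resize(c,None,fx=5,fy=5,interpolation=2)
cv2.imwrite('pics/c4.png',b)"
```

```text
t 12.2 local mm [-103.56   32.52  172.47] F local [-0.65 -1.59  0.3 ] open 1.7208794201251607e-05 q [-0.06 -0.05  1.82 -0.    1.38  1.28]
```

View pics/c4.png

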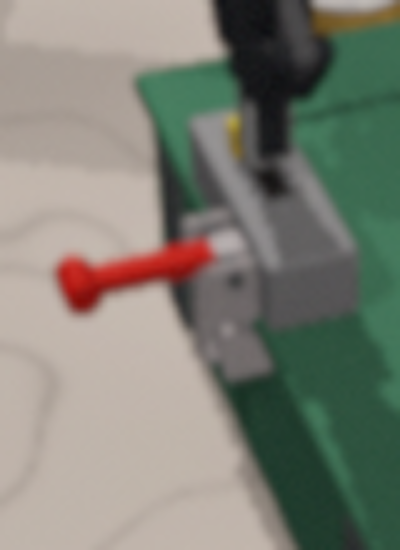

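The tab is moving with the fingers: yellow now shows at (235,130) in the crop, and the slot is uncovered behind it.

Request:
play_rows([
  [[1,0,-0.04,0,0,0,0],[1,0,-0.08,0,0,0,0]],
])

```text
t: 12.45
tool_pos: [0.5618, 0.0402, 0.1724]
tool_rot: [3.121, 0.359, 0.0]
contact_force: [-1.0, -2.9, -0.4]
opening: 0.0
```

Request:
play_rows([
  [[1,0,-0.03,0,0,0,0],[1,0,-0.06,0,0,0,0]],
])

```text
t: 12.7
tool_pos: [0.5617, 0.0405, 0.1724]
tool_rot: [3.12, 0.359, 0.0]
contact_force: [0.2, -4.0, -0.1]
opening: -0.0003
```

Request:
play_rows([
  [[1,0,-0.03,0,0,0,0],[1,0,-0.04,0,0,0,0]],
])

```text
t: 12.95
tool_pos: [0.5617, 0.0406, 0.1724]
tool_rot: [3.119, 0.359, 0.0]
contact_force: [1.3, -3.7, -0.7]
opening: -0.0002
```

Request:
play_rows([
  [[1,0,-0.04,0,0,0,0],[1,0,-0.08,0,0,0,0],[1,0,-0.08,0,0,0,0]],
])

```text
t: 13.32
tool_pos: [0.5616, 0.0409, 0.1725]
tool_rot: [3.118, 0.359, 0.001]
contact_force: [0.5, -5.5, 0.1]
opening: -0.0002
```

```bash
python3 -c "
from rel import *
st()"
```

```text
t 13.32 local mm [-103.58   34.05  172.48] F local [-0.81 -5.47  0.12] open -0.00017044129267140452 q [-0.06 -0.05  1.82 -0.    1.38  1.28]
```

Request:
play_rows([
  [[1,0,-0.05,0,0,0,0],[1,0,-0.1,0,0,0,0],[1,0,-0.1,0,0,0,0]],
])

```text
t: 13.7
tool_pos: [0.5616, 0.041, 0.1725]
tool_rot: [3.116, 0.358, 0.001]
contact_force: [1.5, -6.7, -1.8]
opening: 0.0
```

Request:
play_rows([
  [[1,0,0.2,0,0,0,0],[1,0,0.6,0,0,0,0],[1,0,0.8,-2,0,0,0],[1,0,0.8,-6,0,0,0],[1,0,0.8,-9,0,0,0],[-1,-3,2,-9,0,0,0],[-1,-6,3,-9,0,0,0],[-1,-9,3.5,-9,0,0,0],[-1,-9.5,3.5,-9,0,0,0],[-1,-9.5,3.5,-9,0,0,0]],
])

```text
t: 14.95
tool_pos: [0.4774, -0.014, 0.2638]
tool_rot: [3.116, 0.358, 0.005]
contact_force: [0.8, 0.6, -0.0]
opening: 0.0852
```

```bash
python3 -c "
from rel import *
st();snap('wrist','w2.png');snap('side','s5.png');print(rel([-.2,0,.129]))
d=load('w2.png');print(proj(d,np.array([W(x) for x in [[-.2,.012,.1495],[-.2,-.012,.1495]]])))"
```

```text
t 14.95 local mm [-1.9808e+02 -8.0000e-02  2.6385e+02] F local [ 0.92  0.35 -0.05] open 0.08519216832895422 q [-0.18 -0.33  1.91 -0.    1.56  1.16]
(array([-0.226, -0.062, 13.42 ]), array([ 0.27, -0.06, -0.09]))
[[270.08170248 204.79035615]
 [298.37348388 204.67108627]]
```

View pics/w2.png

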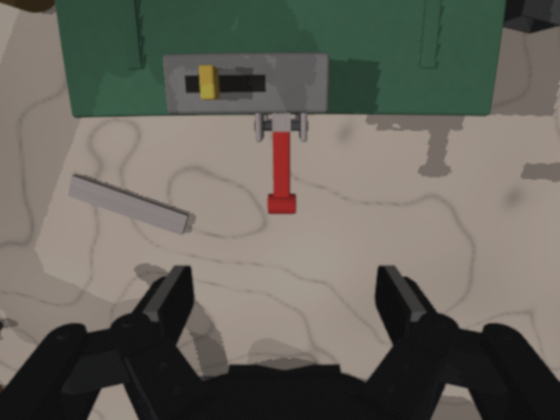

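View pics/s5.png

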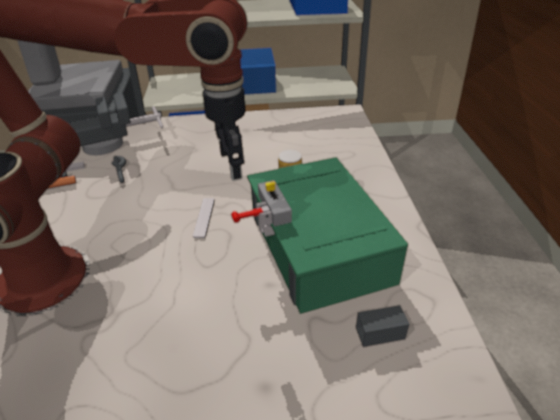

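Request:
play_rows([
  [[-1,-0.2,-0.1,4,0.2,0,-0.1],[-1,-0.2,-0.1,8,0.2,0,-0.1],[-1,-0.2,-0.1,11,0.2,0,-0.1],[-1,-0.2,-0.1,12.8,0.2,0,-0.1],[-1,-0.2,-0.1,13.4,0.2,0,-0.1],[-1,-0.2,-0.1,13.4,0.2,0,-0.1]],
])

```text
t: 15.8
tool_pos: [0.4763, -0.0139, 0.1298]
tool_rot: [3.119, 0.362, 0.003]
contact_force: [0.4, 0.2, -0.2]
opening: 0.0853
```

```bash
python3 -c "
from rel import *
st();snap('wrist','w3.png');print(rel([-.2,0,.129]))"
```

```text
t 15.8 local mm [-199.15    0.24  129.79] F local [ 0.47  0.04 -0.23] open 0.08525573994206391 q [-0.19 -0.23  2.05 -0.    1.32  1.15]
(array([-0.115,  0.008,  0.14 ]), array([ 0.11, -0.16,  0.02]))
```

View pics/w3.png

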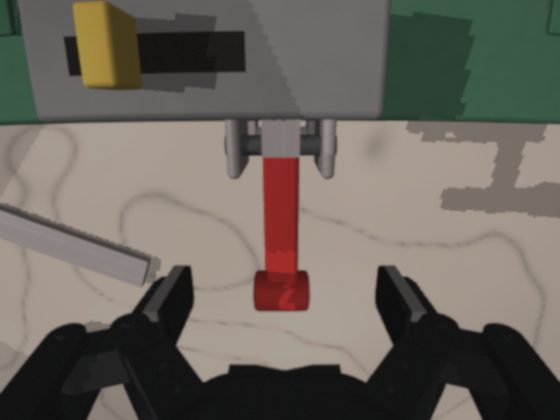

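Request:
play_rows([
  [[1,-0.1,0,0,0,0,0],[1,-0.1,0,0,0,0,0],[1,-0.1,0,0,0,0,0],[1,-0.1,0,0,0,0,0],[1,-0.1,0,0,0,0,0],[1,-0.1,0,0,0,0,0]],
], newtons=20)

```text
t: 16.6
tool_pos: [0.4754, -0.013, 0.1308]
tool_rot: [-3.119, -0.362, -0.004]
contact_force: [-0.9, 4.7, 3.9]
opening: 0.0238
```

```bash
python3 -c "
from rel import *
st();snap('wrist','w4.png')"
```

```text
t 16.6 local mm [-199.84    1.31  130.83] F local [0.2  4.76 3.91] open 0.023834267668631965 q [-0.19 -0.23  2.05  0.    1.32  1.15]
```

View pics/w4.png

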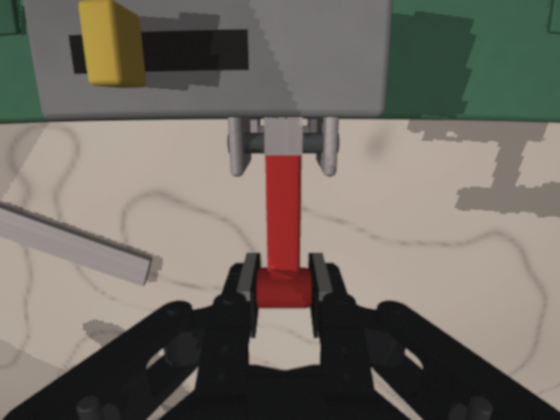

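Request:
play_rows([
  [[1,0,0.05,-0.15,0,0,0],[1,0,0.05,-0.3,0,0,0],[1,0.01,0.05,-0.4,0,0,0]],
])

```text
t: 17.02
tool_pos: [0.4755, -0.0129, 0.134]
tool_rot: [-3.118, -0.362, -0.004]
contact_force: [3.9, 4.3, -5.5]
opening: 0.0234
```

```bash
python3 -c "
from rel import *
st();snap('side','s6.png')
c=load('s6.png')['color'][:,:,::-1][150:260,200:340];cv2.imwrite('pics/s6z.png',cv2.resize(c,None,fx=5,fy=5,interpolation=2))"
```

```text
t 17.02 local mm [-199.72    1.45  133.97] F local [ 4.82  3.32 -5.47] open 0.023446828665827892 q [-0.19 -0.24  2.05  0.    1.33  1.15]
```

View pics/s6z.png

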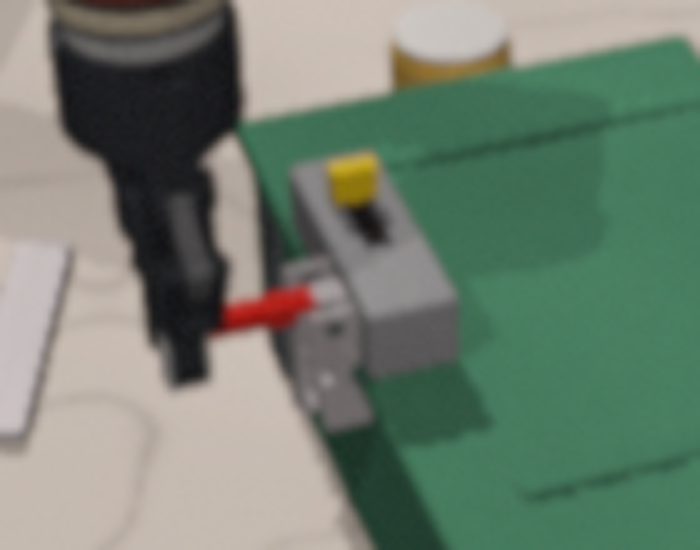

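Request:
play_rows([
  [[1,0.02,0,-0.2,0,0,0],[1,0.03,0,-0.3,0,0,0],[1,0.05,0,-0.4,0,0,0]],
])

```text
t: 17.45
tool_pos: [0.4756, -0.0127, 0.1376]
tool_rot: [-3.117, -0.362, -0.002]
contact_force: [2.2, 3.0, -6.0]
opening: 0.0231
```

```bash
python3 -c "
from rel import *
st()"
```

```text
t 17.45 local mm [-199.58    1.57  137.61] F local [ 2.83  2.41 -6.03] open 0.023123956401191813 q [-0.19 -0.24  2.05  0.    1.34  1.15]
```

Request:
play_rows([
  [[1,0.03,0,-0.2,0,0,0],[1,0.06,0,-0.4,0,0,0],[1,0.1,0,-0.6,0,0,0]],
])

```text
t: 17.82
tool_pos: [0.4761, -0.0126, 0.1435]
tool_rot: [-3.117, -0.362, -0.0]
contact_force: [1.1, 2.0, -5.4]
opening: 0.0234
```

```bash
python3 -c "
from rel import *
st();snap('side','s7.png');snap('wrist','w5.png')
c=load('s7.png')['color'][:,:,::-1][150:260,200:340];cv2.imwrite('pics/s7z.png',cv2.resize(c,None,fx=5,fy=5,interpolation=2))"
```

```text
t 17.82 local mm [-199.04    1.59  143.49] F local [ 1.54  1.64 -5.37] open 0.023405924375250877 q [-0.18 -0.24  2.04  0.    1.35  1.15]
```

View pics/s7z.png

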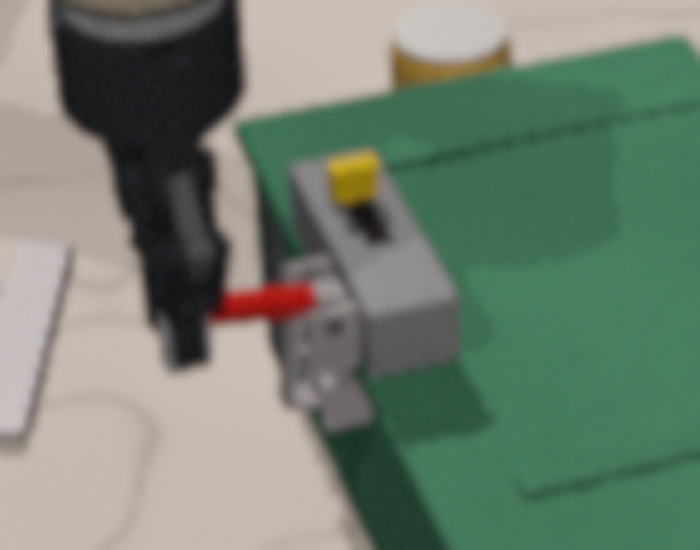

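View pics/w5.png

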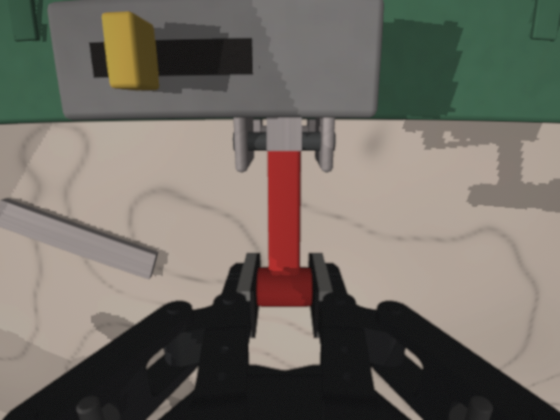

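Request:
play_rows([
  [[1,0.16,0,-0.62,0,0,0],[1,0.38,0,-1.22,0,0,0],[1,0.66,0,-1.8,0,0,0],[1,0.99,0,-2.34,0,0,0],[1,1.38,0,-2.85,0,0,0],[1,1.81,0,-3.32,0,0,0],[1,2.29,0,-3.74,0,0,0],[1,2.81,0,-4.11,0,0,0]],
])

```text
t: 18.92
tool_pos: [0.5032, -0.0062, 0.1859]
tool_rot: [-3.117, -0.362, 0.003]
contact_force: [-6.4, 0.6, -1.4]
opening: 0.0237
```

```bash
python3 -c "
from rel import *
st();snap('side','s8.png')
c=load('s8.png')['color'][:,:,::-1][130:260,200:340];cv2.imwrite('pics/s8z.png',cv2.resize(c,None,fx=4.5,fy=4.5,interpolation=2))"
```

```text
t 18.93 local mm [-171.27    1.57  185.93] F local [-6.13  2.1  -1.4 ] open 0.023666739191314505 q [-0.16 -0.21  1.94  0.    1.42  1.18]
```

View pics/s8z.png

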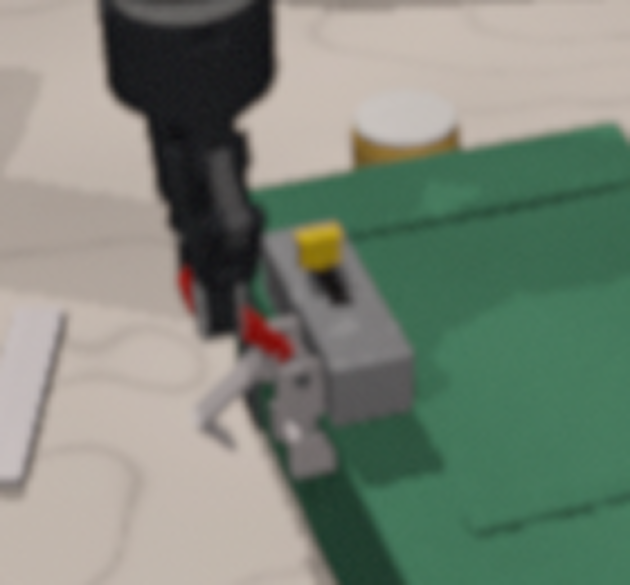

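Request:
play_rows([
  [[1,0.55,0,-0.31,0,0,0],[1,1.14,0,-0.58,0,0,0],[1,1.74,0,-0.78,0,0,0],[1,2.37,0,-0.92,0,0,0],[1,2.7,0,-0.97,0,0,0]],
])

```text
t: 19.6
tool_pos: [0.5312, 0.0004, 0.1979]
tool_rot: [-3.117, -0.363, -0.003]
contact_force: [-5.5, 1.0, 1.8]
opening: 0.0234
```

```bash
python3 -c "
from rel import *
o=st()
P=Linv(o['tool_pos']);c=np.array([.12,P[1],.0968]);r=P-c
for a in np.arange(.05,.95,.05):
    k=np.cos(a),np.sin(a); Q=c+[r[0]*k[0]+r[2]*k[1],0,-r[0]*k[1]+r[2]*k[0]]; print(round(a,2),rel(Q,o=o),(Q*1e3).round())"
```

```text
t 19.6 local mm [-142.49    1.59  197.9 ] F local [-5.13  2.23  1.8 ] open 0.0233912677022368 q [-0.14 -0.15  1.87  0.    1.43  1.2 ]
0.05 (array([ 0.541, -0.004, -1.298]), array([-0.19, -0.11,  0.04])) [-137.    2.  211.]
0.1 (array([ 1.146, -0.008, -2.568]), array([-0.19, -0.11,  0.04])) [-131.    2.  224.]
0.15 (array([ 1.813, -0.011, -3.805]), array([-0.19, -0.11,  0.04])) [-124.    2.  236.]
0.2 (array([ 2.542, -0.015, -5.008]), array([-0.19, -0.11,  0.04])) [-117.    2.  248.]
0.25 (array([ 3.329, -0.018, -6.173]), array([-0.19, -0.11,  0.04])) [-109.    2.  260.]
0.3 (array([ 4.174, -0.021, -7.297]), array([-0.19, -0.11,  0.04])) [-101.    2.  271.]
0.35 (array([ 5.075, -0.024, -8.378]), array([-0.19, -0.11,  0.04])) [-92.   2. 282.]
0.4 (array([ 6.028, -0.027, -9.412]), array([-0.19, -0.11,  0.04])) [-82.   2. 292.]
0.45 (array([  7.031,  -0.029, -10.397]), array([-0.19, -0.11,  0.04])) [-72.   2. 302.]
0.5 (array([  8.083,  -0.032, -11.331]), array([-0.19, -0.11,  0.04])) [-62.   2. 311.]
0.55 (array([  9.18 ,  -0.034, -12.211]), array([-0.19, -0.11,  0.04])) [-51.   2. 320.]
0.6 (array([ 10.319,  -0.036, -13.035]), array([-0.19, -0.11,  0.04])) [-40.   2. 328.]
0.65 (array([ 11.498,  -0.037, -13.801]), array([-0.19, -0.11,  0.04])) [-28.   2. 336.]
0.7 (array([ 12.714,  -0.039, -14.507]), array([-0.19, -0.11,  0.04])) [-16.   2. 343.]
0.75 (array([ 13.964,  -0.04 , -15.152]), array([-0.19, -0.11,  0.04])) [ -3.   2. 350.]
0.8 (array([ 15.245,  -0.041, -15.733]), array([-0.19, -0.11,  0.04])) [ 10.   2. 356.]
0.85 (array([ 16.553,  -0.042, -16.25 ]), array([-0.19, -0.11,  0.04])) [ 23.   2. 361.]
0.9 (array([ 17.885,  -0.042, -16.7  ]), array([-0.19, -0.11,  0.04])) [ 36.   2. 365.]
```

Request:
play_rows([
  [[1,0.27,0,-0.65,0,0,0],[1,0.54,0,-1.3,0,0,0],[1,0.84,0,-1.93,0,0,0],[1,1.15,0,-2.57,0,0,0],[1,1.48,0,-3.19,0,0,0],[1,1.81,0,-3.8,0,0,0],[1,2.54,0,-5.0,0,0,0],[1,3.33,0,-6.17,0,0,0],[1,4.17,0,-7.3,0,0,0]],
])

```text
t: 20.72
tool_pos: [0.5723, 0.0101, 0.2721]
tool_rot: [-3.117, -0.363, -0.003]
contact_force: [-2.6, 3.3, -5.3]
opening: 0.0234
```

```bash
python3 -c "
from rel import *
o=st();snap('side','s9.png')
P=Linv(o['tool_pos']);c=np.array([.12,P[1],.0968]);r=P-c
for a in np.arange(.05,.6,.05):
    k=np.cos(a),np.sin(a); Q=c+[r[0]*k[0]+r[2]*k[1],0,-r[0]*k[1]+r[2]*k[0]]; print(round(a,2),rel(Q,o=o)[0])"
```

```text
t 20.73 local mm [-100.24    1.62  272.15] F local [-1.76  3.79 -5.31] open 0.02338030194194031 q [-0.11 -0.09  1.69  0.    1.54  1.22]
0.05 [ 0.907 -0.003 -1.077]
0.1 [ 1.866 -0.006 -2.107]
0.15 [ 2.875 -0.009 -3.087]
0.2 [ 3.932 -0.012 -4.016]
0.25 [ 5.035 -0.014 -4.891]
0.3 [ 6.179 -0.016 -5.71 ]
0.35 [ 7.364 -0.018 -6.471]
0.4 [ 8.584 -0.019 -7.171]
0.45 [ 9.839 -0.021 -7.81 ]
0.5 [11.123 -0.022 -8.385]
0.55 [12.435 -0.023 -8.895]
```

View pics/s9.png

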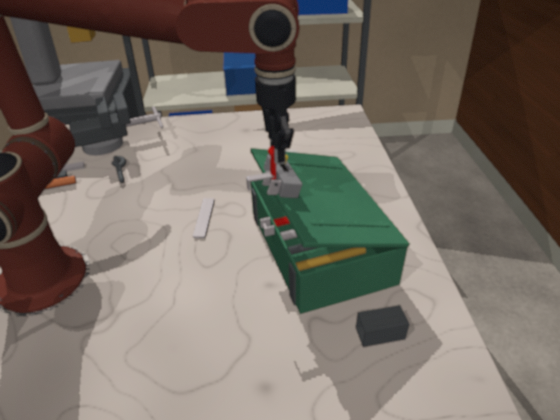

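The lid is opening (front edge near (255,160)), with the lever still held. Continuing to about 0.8 rad.

Request:
play_rows([
  [[1,0.45,0,-0.54,0,0,0],[1,0.91,0,-1.08,0,0,0],[1,1.87,0,-2.11,0,0,0],[1,2.87,0,-3.09,0,0,0],[1,3.93,0,-4.02,0,0,0],[1,5.03,0,-4.89,0,0,0],[1,6.18,0,-5.71,0,0,0],[1,7.36,0,-6.47,0,0,0],[1,8.58,0,-7.17,0,0,0],[1,9.84,0,-7.81,0,0,0],[1,10.5,0,-8.1,0,0,0],[1,10.5,0,-8.1,0,0,0]],
])

```text
t: 22.28
tool_pos: [0.6769, 0.0348, 0.3575]
tool_rot: [-3.116, -0.364, -0.014]
contact_force: [-3.3, 4.2, -1.7]
opening: 0.0236
```

```bash
python3 -c "
from rel import *
o=st();snap('side','s10.png');snap('wrist','w10.png')"
```

```text
t 22.27 local mm [  7.21   1.77 357.46] F local [-2.23  4.82 -1.74] open 0.023626105403537025 q [-0.06  0.13  1.33  0.01  1.68  1.28]
```

View pics/s10.png

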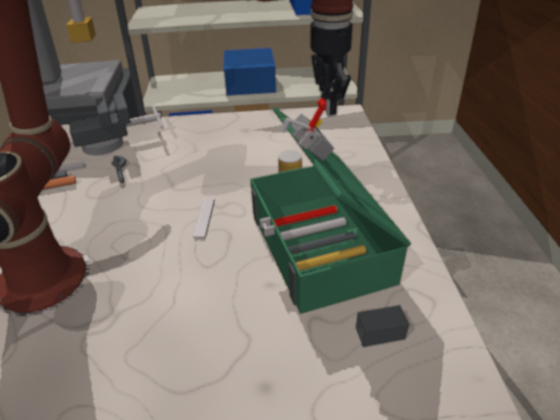

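View pics/w10.png

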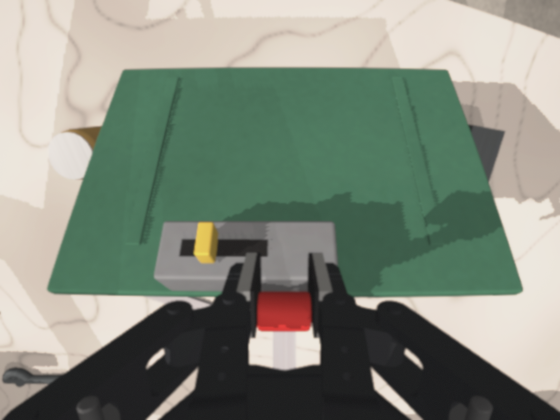

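Request:
play_rows([
  [[0.2,0,0,0,0,0,0],[-0.2,0,0,0,0,0,0],[-0.3,0,0,0,0,0,0],[-0.3,0,0,0,0,0,0],[-0.3,0,0,-1,0,0,0],[-0.3,0,0,-3,0,0,0],[-0.3,-1,0,-6,0,0,0],[-0.3,-3,0,-10,0,0,0],[-0.3,-6,0,-13,0,0,0],[-0.3,-10,0,-14,0,0,0],[-0.3,-14,0,-14,0,0,0],[-0.3,-16,0,-14,0,0,0],[-0.3,-16,0,-14,0,0,0]],
])

```text
t: 24.0
tool_pos: [0.519, -0.003, 0.499]
tool_rot: [-3.117, -0.363, -0.022]
contact_force: [-0.1, 0.2, -0.6]
opening: 0.0555
```

```bash
python3 -c "
from rel import *
o=st();a=snap('side','s11.png');b=snap('top','t11.png');st()
import numpy as np
cv2.imwrite('pics/c11.png',np.hstack([a['color'],b['color']])[:,:,::-1][:,:,:].copy() if 0 else cv2.resize(np.vstack([a['color'][:300],b['color'][:300]])[:,:,::-1],(560,600)))
# lid angle hypothesis: project lid corners, side
d=load('s11.png')
for ang in (.5,.6,.7,.8,.9):
    Q=[]
    for y in(.183,-.183):
        r=np.array([-.248,0.012]); k=np.cos(ang),np.sin(ang); Q.append(W([.12+r[0]*k[0]+r[1]*k[1],y,.1155-r[0]*k[1]+r[1]*k[0]]))
    print(ang,proj(d,np.array(Q)).round(0).tolist())
"
```

```text
t 24.0 local mm [-155.11    1.08  498.99] F local [ 0.    0.23 -0.64] open 0.05547018544743285 q [-0.15 -0.22  1.44  0.01  1.92  1.19]
t 24.1 local mm [-153.98    1.01  497.25] F local [0.51 0.27 0.04] open 0.05537319568741949 q [-0.15 -0.22  1.44  0.01  1.92  1.19]
0.5 [[257.0, 130.0], [316.0, 223.0]]
0.6 [[263.0, 121.0], [323.0, 212.0]]
0.7 [[269.0, 112.0], [332.0, 202.0]]
0.8 [[276.0, 104.0], [342.0, 191.0]]
0.9 [[284.0, 97.0], [353.0, 182.0]]
```

View pics/c11.png

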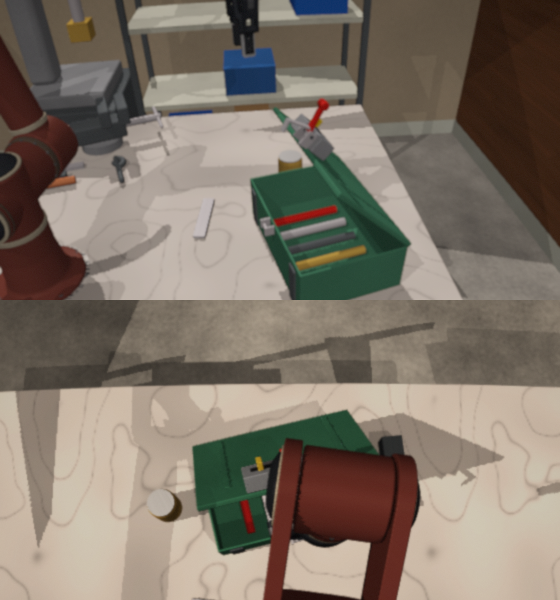

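```bash
python3 -c "
from rel import *
print(ctrl.finish_job())"
```

```text
the job is handed in; nothing more can be done
None
```

The toolbox is open and the job is handed in. The lid stands open by itself, and the gripper has let go and is well clear of it.

- **Tab:** I slid it about 28 mm along its slot in small steps. It dragged at about 2 N, then met the stop; I pushed to about 7 N there and backed off.
- **Latch:** I pinched the lever's barrel at 20 N and swung it up to roughly 1.45 rad. The largest force read along any axis was about 6 N, and the hook came clear.
- **Lid:** I lifted it by the raised lever, then released the lever and backed the arm away. The side picture puts the lid at about 0.75 rad, going by its front corner at about (274, 109).

In the last pictures the flat bar and tin look unmoved. The arm covers most of the tube in the last top view, and I didn't measure any of the pieces before and after. All moves kept clear of them, and no unexpected contact showed. The clock read 24.1 s at hand-in, and the force on the tool was near zero. None of my checks disagreed.

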